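# View a fluorescent culture dish under the blue-light viewer at lamp stop three

## Robot

A 6-joint arm with a two-finger parallel gripper is mounted at the origin on the work surface. World frame = base frame: x ahead of the robot, y to its left, z up, the work surface at z = 0. Lengths are in m, angles in rad, forces in N, time in s.
With the tool pointing down it reaches from about 0.25 to 0.775 m from the base axis. Payload 4 kg.
Tool frame: the origin (TCP) lies midway between the tips of the shut fingers; the grasp point (between the pads) lies 19 mm behind it (robot.hold_point_z is the distance from the TCP to the grasp point, in m); z points along the fingers, y is the line along which they close (so a half turn about z gives the same grasp; the last joint's range is limited). The gripper opens to 94 mm and grips with 3 to 60 N. Pads are 16 mm wide; open, the fingers measure 119 mm over their backs; the gripper's body (75 mm by 177 mm) begins 78 mm behind the grasp point.
Start: joints at [-1.271, 0.087, 1.371, -0, 1.684, -0.103], TCP at [0.216, -0.506, 0.206] pointing down, gripper open.
Joint ranges: [-3.1, 3.1], [-0.76, 2.03], [0.27, 2.55], [-1.08, 4.22], [0.17, 2.65], [-2.57, 2.57]. Speed limits (rad/s): [2.79, 2.79, 3.14, 3.14, 3.14, 3.14].

## Interface

Orientations are given as [roll, pitch, yaw] about the fixed x, y, z axes, in that order (R = Rz(yaw) Ry(pitch) Rx(roll)).
In Python, from bench import readout, imaging, robot gives the robot as it stands.
- The arm moves only by the tool carry_out, never from a script. Its argument "motion" is text: rows parted by semicolons, each of 7 numbers parted by spaces: the shift along the tool's x, y, z each as a share of 200 mm, from -1 to 1, then the turn, a rotation vector about the tool's x, y, z each as a share of 120 degrees, from -1 to 1, then the opening, from 0 (shut) to 1 (fully open). A call has 1 to 12 rows; each row shifts and turns the commanded pose from where the row before left it, along the tool's axes as they then stand; what a row does not reach is not made up. A row lasts 1/8 s, in which the tool goes at most 62.5 mm and 10.7 degrees, less where a joint would pass 70% of its speed; a pose out of reach is approached as far as the arm can. A call with a number of a shift or a turn outside -1 to 1 is refused whole. A call with a gripper value outside its range is refused whole. The fingers move at their own pace and stop on an object; the grip force is fixed at half the most. Time passes only in rows, so rows that do not move let the fingers close. It gives the time, the measured TCP pose, the force, the opening and the grip force at its end, in the units of the state.
- readout.get_obs(): the state, without advancing time (a new reading comes with each control period).
- imaging.snapshot(name): name is "scene" or "side" or "wrist"; returns a dict with "pixels" (400x640x3 uint8, red, green, blue), "fx", "fy", "cx", "cy" (pixels), "R" (3x3) and "t" (3): a world point X has camera coordinates R X + t. Camera axes: x right, y down, z forward; pixel columns grow to the right and rows downward; lengths in m; the calibration is good to about 2 mm. A picture is of the moment at which its call begins. There is no depth.
- robot.close_job(): hands the job in; it is judged then, once.
The state is a dict: "time": time; "joint_positions": joint angles; "qvel": joint speeds; "joint_torque": joint torques, N m; "tool_pos": TCP position; "ee_rot": TCP orientation; "wrist_force": force on the tool from outside, world axes, zero at the start; "wrist_torque": the same for the moment, N m; "width": finger opening in m; "finger_force": force on a finger pad.
Only numpy, scipy, OpenCV 4.12 (cv2) and the standard library are available. Lean on these libraries where they do the work, as an engineer would, in place of code of your own. Each camera call takes 0.05 s, during which the arm holds its last target. There are 200 camera calls.

## Task

Set up the blue-light viewer to look at the fluorescent colonies: centre the clear-lidded dish with the green medium on the round light window, lay the amber filter disc flat and centred on top of the dish, and only when the dish is covered like this turn the lamp selector clockwise, counting the clicks, to its third stop and no farther. The selector springs back to off as soon as it is let go, so finish with the gripper still holding it steady on the third stop. Leave the blue-lidded dish, the specimen jar and the marker pen where they are.

Things in the scene. Friction and masses are not known exactly. Their poses are not given: they have to be found in the camera images.
- viewer: Blue-light viewer, a heavy white case that does not move, 200 mm (its x) by 300 mm (its y) by 55 mm high with a grey flat deck. Origin on the bench under its centre; its -x side is the front, roughly towards the robot; z up. The light window is at (+5, +58) mm and the selector at (-45, -95) mm in its frame.
- window (a point): Centre of the viewer's round light window, on its flat blue glass, 57 mm above the bench. The window is 116 mm across with its black bezel, 2 mm proud of the deck; a white ring 62 mm across is printed round the centre to place a dish in. Axes as the viewer's.
- dish: The culture dish to view: flat closed round dish, 52 mm diameter, 12 mm high, 22 g, clear lid, green medium with bright yellow colonies. Starts lying flat on the bench. Origin at the centre of its underside, z up; it is the same all round.
- dish_top (a point): Centre of the flat top of the dish's lid, 12 mm above the dish's origin.
- amber_filter: Amber viewing filter: flat round disc of orange glass in a black knurled ring, 52 mm diameter, 10 mm thick, 35 g, same on both faces. Starts lying flat on the bench. Origin at the centre of its underside, z up.
- selector (a joint): Lamp selector angle in rad: 0 = off, growing as the knob turns clockwise seen from above. Click stops every 0.3927 rad (22.5 degrees): third at 1.178, fifth and last at 1.963. A return spring always drives it back to off. The turning torque swings once a click: least (0.04-0.08 N m) a quarter step before a stop, rising through the stop (0.16 at the third), most (0.22-0.26) a quarter step past it.
- selector_grip (a point): On the selector's upright axis, 28 mm above the knob's underside, 84.5 mm above the bench: where to centre the finger pads. Black knob: round skirt 44 mm across, 7 mm high, with a bar grip 44 mm long, 14 mm thick, top 30 mm above the underside. At off the bar lies along the viewer's x axis, white pointer to -x; pinch it along the viewer's y. White dots on the deck mark the stops, a red dot off.
- control_dish: Bystander: dish of the same size (52 mm diameter, 12 mm high) with an opaque blue lid, lying on the bench. Origin at the centre of its underside.
- specimen_jar: Bystander: upright specimen jar, 47 mm diameter at its red cap, 67 mm high, loose on the bench. Origin at the centre of its underside.
- marker: Bystander: pink marker pen, 134 mm long, 15 mm thick, lying loose on the bench to the right of the viewer. Origin underneath, near its middle.
Things that resemble listed ones, but are neither listed nor needed, are in the scene too. Leave any pink look-alike of the dish alone.

How it is judged:
On the way, in this order (a step that is already met when the one before it is completed fails the run):
1. the dish lies flat and centred on the light window, let go (horizontal distance between dish and window below 0.008 m and z of dish in the frame of window between -0.003 and 0.003 m and angle between dish's own z axis and vertical below 0.1 rad and contact force between each of the arm, the fingers and dish below 0.05 N and linear speed of dish below 0.02 m/s), for 0.2 s.
2. the amber filter lies flat and centred on the dish, let go (horizontal distance between dish and window below 0.008 m and z of dish in the frame of window between -0.003 and 0.003 m and angle between each of dish, amber_filter's own z axis and vertical below 0.1 rad and horizontal distance between amber_filter and dish below 0.006 m and z of amber_filter in the frame of dish between 0.009 and 0.015 m and contact force between each of the arm, the fingers and amber_filter below 0.05 N and linear speed of amber_filter below 0.02 m/s and contact force between the fingers and dish below 0.05 N), for 0.2 s.
3. the selector is held on its third stop (value of joint selector between 1.03 and 1.33 rad and velocity of joint selector between -0.1 and 0.1 rad/s and contact force between the fingers and selector above 2 N), for 0.5 s.
At the end, for the whole second after the job is handed in: The dish lies flat on the light window within 8 mm of its centre, the amber filter flat on the dish within 6 mm of the dish's centre, the robot touching neither; the fingers still hold the selector (over 2 N) and it stands still between 1.03 and 1.33 rad (third stop 1.178) (all of step 3 and horizontal distance between dish and window below 0.008 m and z of dish in the frame of window between -0.003 and 0.003 m and angle between each of dish, amber_filter's own z axis and vertical below 0.1 rad and horizontal distance between amber_filter and dish below 0.006 m and z of amber_filter in the frame of dish between 0.009 and 0.015 m and contact force between each of the arm, the fingers and dish below 0.05 N and contact force between each of the arm, the fingers and amber_filter below 0.05 N); the arm keeps its last pose, push and grip.
It fails at once if the lamp was turned on while the dish on the window was not covered by the amber filter (value of joint selector above 0.3 rad and not ((horizontal distance between dish and window below 0.008 m and z of dish in the frame of window between -0.003 and 0.003 m and angle between dish's own z axis and vertical below 0.1 rad) and (horizontal distance between amber_filter and dish below 0.006 m and z of amber_filter in the frame of dish between 0.009 and 0.015 m and angle between amber_filter's own z axis and vertical below 0.1 rad))).
It fails at once if the selector was turned past the third stop, most of the way to the fourth (value of joint selector above 1.45 rad).
It fails at once if a bystander was moved (more than 30 mm) (distance of any of control_dish, specimen_jar, marker from where it was at the start of the episode above 0.03 m).
It also fails if it takes over 72 s, if anything falls off the work surface, if the arm or the gripper's body presses on something with over 40 N, if the wrist force passes 120 N, or if a joint passes its speed limit or range.

## Working session

There is one attempt and no reset: what is moved stays moved. The work goes in short steps, Python scripts to look and compute and a tool call to move; the robot and the scene stay as the last step left them, time stands still between calls to the robot, and variables do not carry over. Pictures are saved under pics/ and viewed, at most 10 in all, crops included, and the job is handed in when it is done.

Besides the shell and the picture viewer there is one more tool, called by a JSON object that holds its "name" and its "arguments". carry_out: Moves the arm, as the interface text tells. Its arguments: {"type":"object","properties":{"motion":{"type":"string"}},"required":["motion"]}

```bash
ls; mkdir -p pics; cat > h.py <<'E'
import numpy as np, cv2
from bench import readout, imaging, robot
def snap(n,f=None):
    s=imaging.snapshot(n)
    if f: cv2.imwrite('pics/'+f,s['pixels'][:,:,::-1])
    return s
def ray(s,u,v,z):
    R=np.array(s['R']);t=np.array(s['t']);c=-R.T@t
    d=R.T@np.array([(u-s['cx'])/s['fx'],(v-s['cy'])/s['fy'],1])
    return c+d*(z-c[2])/d[2]
def proj(s,X):
    p=np.array(s['R'])@np.array(X)+np.array(s['t'])
    return s['fx']*p[0]/p[2]+s['cx'],s['fy']*p[1]/p[2]+s['cy']
E
python3 - <<'E'
from h import *
for n in('scene','side'):
    s=snap(n,n+'1.png');print(n,-np.array(s['R']).T@s['t'],s['fx'],np.array(s['R'])[2])
print(readout.get_obs())
E
```

```text
pics
scene [ 1.14378409 -0.06509749  0.83708943] 382.20848579382596 [-0.64318457  0.03207218 -0.76503921]
side [0.06943199 0.98999585 0.99797577] 501.8785887898333 [ 0.30384292 -0.7116131  -0.6334716 ]
{'time': 0.1, 'joint_positions': array([-1.27111949e+00,  8.79198478e-02,  1.37206986e+00, -4.03878251e-05,
        1.68359456e+00, -1.03071740e-01]), 'qvel': array([ 0.00191139, -0.00174684, -0.00373631, -0.00090183, -0.00065895,
        0.0001908 ]), 'joint_torque': array([ 2.17317625e-03, -3.41251302e+01, -3.03300941e+01,  7.20569585e-02,
        3.03614361e-02, -9.17150123e-05]), 'tool_pos': array([ 0.21542573, -0.5055315 ,  0.20441691]), 'ee_rot': array([-3.13960748e+00, -1.64988842e-04,  4.02743911e-01]), 'wrist_force': array([-1.02783458, -0.08883794, -0.31862908]), 'wrist_torque': array([ 0.01991065,  0.02277036, -0.01480161]), 'finger_force': 0.0, 'width': 0.09352443269771944}
```

View pics/scene1.png

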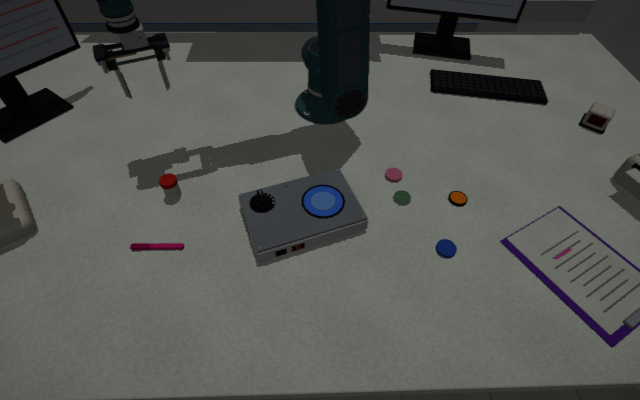

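View pics/side1.png

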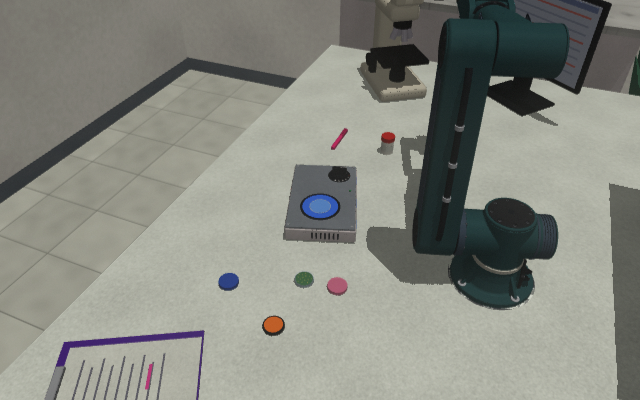

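The scene camera shows four discs. Green is at (402,198), pink look-alike at (394,174), blue-lidded at (446,248) and the amber disc with black ring at (458,198). In the side view the same discs are at (304,279), (337,286), (229,282) and (274,325). By the description, green is the dish and orange is the filter. The window is at (323,201) and the knob at (262,203) in the scene view.

```bash
python3 - <<'E'
from h import *
S={n:snap(n) for n in('scene','side')}
seeds={'green':((402,198),(304,279),.012),'pink':((394,174),(337,286),.012),'blue':((446,248),(229,282),.012),'amber':((458,198),(274,325),.010),'win':((323,201),(320,206),.057)}
hs={'green':(40,85,40),'pink':(150,179,60),'blue':(105,130,120),'amber':(5,20,150),'win':(100,125,120)}
for k,(a,b,z) in seeds.items():
    for n,c in(('scene',a),('side',b)):
        hsv=cv2.cvtColor(S[n]['pixels'],cv2.COLOR_RGB2HSV)
        lo,hi,sm=hs[k]
        m=cv2.inRange(hsv,(lo,sm,30),(hi,255,255))
        r=30 if k=='win' else 14
        w=np.zeros_like(m);cv2.circle(w,c,r,255,-1);m&=w
        cs,_=cv2.findContours(m,cv2.RETR_EXTERNAL,cv2.CHAIN_APPROX_NONE)
        cc=max(cs,key=cv2.contourArea);e=cv2.fitEllipse(cv2.convexHull(cc))
        P=np.array([ray(S[n],*q[0],z)[:2] for q in cc])
        (x,y),rad=cv2.minEnclosingCircle(P.astype(np.float32))
        mid=(P.max(0)+P.min(0))/2
        print(k,n,np.round(e[0],1),'ell',ray(S[n],*e[0],z)[:2].round(4),'mid',mid.round(4),'ext',(P.max(0)-P.min(0)).round(4))
# viewer deck corners guess
for n,cs in(('scene',[(240,198),(342,173),(366,211),(258,250)]),('side',[(295,165),(356,166),(356,234),(286,231)])):
    print(n,[ray(S[n],*c,.055)[:2].round(3) for c in cs])
for n,c in(('scene',(262,200)),('side',(339,172))): print('knob',n,ray(S[n],*c,.08))
a=cv2.resize(S['scene']['pixels'][150:270,225:475],None,fx=3.2,fy=3.2,interpolation=cv2.INTER_CUBIC)[:384]
b=cv2.resize(S['side']['pixels'][150:250,270:370],None,fx=2,fy=2,interpolation=cv2.INTER_CUBIC)
o=np.zeros((590,800,3),np.uint8);o[:384]=a;o[386:586,:200]=b
b=cv2.resize(S['side']['pixels'][265:345,215:355],None,fx=2.5,fy=2.5,interpolation=cv2.INTER_CUBIC);o[386:586,210:560]=b
cv2.imwrite('pics/crop.png',o[:,:,::-1])
E
```

```text
green scene [402.  196.4] ell [0.4504 0.2027] mid [0.4487 0.2019] ext [0.0449 0.0448]
green side [303.7 278.2] ell [0.443  0.2068] mid [0.4434 0.2062] ext [0.0451 0.0442]
pink scene [393.2 174.4] ell [0.3641 0.1909] mid [0.3642 0.1909] ext [0.0536 0.05  ]
pink side [336.7 285.6] ell [0.3554 0.1968] mid [0.3558 0.1967] ext [0.0518 0.0561]
blue scene [445.7 248.1] ell [0.6247 0.2856] mid [0.6241 0.2855] ext [0.0541 0.0511]
blue side [228.2 280.8] ell [0.618  0.2906] mid [0.619  0.2903] ext [0.0517 0.0535]
amber scene [457.9 197.2] ell [0.4544 0.363 ] mid [0.4534 0.3625] ext [0.045  0.0459]
amber side [273. 324.] ell [0.4522 0.3635] mid [0.4524 0.3632] ext [0.0452 0.0448]
win scene [322.7 200.6] ell [ 0.4993 -0.0254] mid [ 0.4971 -0.0255] ext [0.1068 0.1042]
win side [319.7 205.9] ell [ 0.496  -0.0252] mid [ 0.4966 -0.0271] ext [0.1041 0.1047]
scene [array([ 0.485, -0.245]), array([0.397, 0.033]), array([0.535, 0.086]), array([ 0.648, -0.185])]
side [array([ 0.648, -0.182]), array([ 0.466, -0.253]), array([0.361, 0.042]), array([0.541, 0.106])]
knob scene [ 0.5135871  -0.18235892  0.08      ]
knob side [ 0.49308955 -0.17062996  0.08      ]
```

View pics/crop.png

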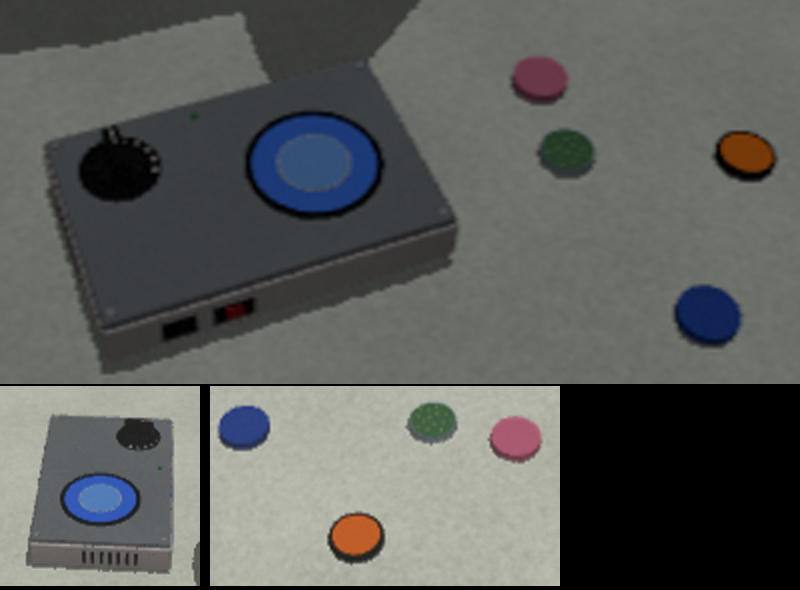

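The crop shows the green medium with yellow specks at scene (402,196). The pink look-alike sits beside it, and the orange disc with the black ring is at (458,197). The viewer's yaw is about 20°. I'm moving over the dish now.

{"name": "carry_out", "arguments": {"motion": "0.16 -0.185 0 0 0 0 0.85;0.16 -0.185 0 0 0 0 0.85;0.16 -0.185 0 0 0 0 0.85;0.16 -0.185 0 0 0 0 0.85;0.16 -0.185 0 0 0 0 0.85;0.16 -0.185 0 0 0 0 0.85;0.16 -0.185 0 0 0 0 0.85;0.16 -0.185 0 0 0 0 0.85;0.16 -0.185 0 0 0 0 0.85;0.16 -0.185 0 0 0 0 0.85;0.16 -0.185 0 0 0 0 0.85;0.16 -0.185 0 0 0 0 0.85"}}

```text
time: 1.7
tool_pos: [0.395, 0.0546, 0.2055]
ee_rot: [3.141, -0.0, 0.403]
wrist_force: [0.6, -0.5, 0.2]
width: 0.0801
finger_force: 0.0
```

```bash
cat >> h.py <<'E'
from scipy.spatial.transform import Rotation as Ro
def togo(x,y,z,yaw):
    o=readout.get_obs();R=Ro.from_euler('xyz',o['ee_rot'])
    d=R.inv().apply(np.array([x,y,z])-o['tool_pos'])/.2
    r=(R.inv()*Ro.from_euler('xyz',[np.pi,0,yaw])).as_rotvec()/np.radians(120)
    print('t',round(o['time'],2),'pos',o['tool_pos'].round(4),'rpy',o['ee_rot'].round(3),'w',round(o['width'],4),'ff',round(o['finger_force'],1))
    print('go',d.round(3),'turn',r.round(3))
def blob(s,c,r,lo,hi):
    hsv=cv2.cvtColor(s['pixels'],cv2.COLOR_RGB2HSV);m=cv2.inRange(hsv,lo,hi)
    w=np.zeros_like(m);cv2.circle(w,tuple(int(i) for i in c),r,255,-1);m&=w
    cs,_=cv2.findContours(m,cv2.RETR_EXTERNAL,cv2.CHAIN_APPROX_NONE)
    cc=max(cs,key=cv2.contourArea);return cc,cv2.fitEllipse(cv2.convexHull(cc))
E
python3 - <<'E'
from h import *
togo(.4445,.203,.12,.35)
s=snap('wrist','w1.png');print(proj(s,[.4445,.203,.006]),(-np.array(s['R']).T@s['t']))
E
```

```text
t 1.7 pos [0.395  0.0546 0.2055] rpy [ 3.141 -0.     0.403] w 0.0801 ff 0.0
go [ 0.519 -0.586  0.427] turn [ 0.    -0.     0.025]
(np.float64(214.51884198159402), np.float64(90.7102400429362)) [0.46169463 0.08389629 0.38523805]
```

{"name": "carry_out", "arguments": {"motion": "0.13 -0.146 0.1 0 0 0.006 0.85;0.13 -0.146 0.1 0 0 0.006 0.85;0.13 -0.146 0.1 0 0 0.006 0.85;0.129 -0.146 0.1 0 0 0.007 0.85;0 0 0 0 0 0 0.85;0 0 0 0 0 0 0.85"}}

```text
time: 2.5
tool_pos: [0.4472, 0.1996, 0.1256]
ee_rot: [3.141, 0.0, 0.351]
wrist_force: [0.3, 0.0, 1.0]
width: 0.0796
finger_force: 0.0
```

```bash
python3 - <<'E'
from h import *
togo(.4445,.203,.12,.35)
s=snap('wrist','w2.png');p=proj(s,[.4445,.203,.006]);print(p,(-np.array(s['R']).T@s['t']))
for lo in ((38,40,20),(38,70,20)):
  cc,e=blob(s,p,110,lo,(85,255,255));print(e,[ray(s,*e[0],z)[:2].round(4) for z in(0.004,.012)])
  P=np.array([ray(s,*q[0],.008)[:2] for q in cc]);print((P.max(0)-P.min(0)).round(4))
E
```

```text
t 2.5 pos [0.4472 0.1996 0.1256] rpy [3.141 0.    0.351] w 0.0796 ff 0.0
go [-0.007 -0.021  0.028] turn [0. 0. 0.]
(np.float64(314.9469522862118), np.float64(198.92112059753782)) [0.51548118 0.22539067 0.30530056]
((313.01593017578125, 198.7089385986328), (46.4576530456543, 47.64125061035156), 95.10845184326172) [array([0.4436, 0.2047]), array([0.4455, 0.2052])]
[0.0456 0.0454]
((312.9790344238281, 198.83006286621094), (45.44382095336914, 46.66077423095703), 96.20109558105469) [array([0.4435, 0.2047]), array([0.4454, 0.2052])]
[0.0444 0.0445]
```

View pics/w2.png

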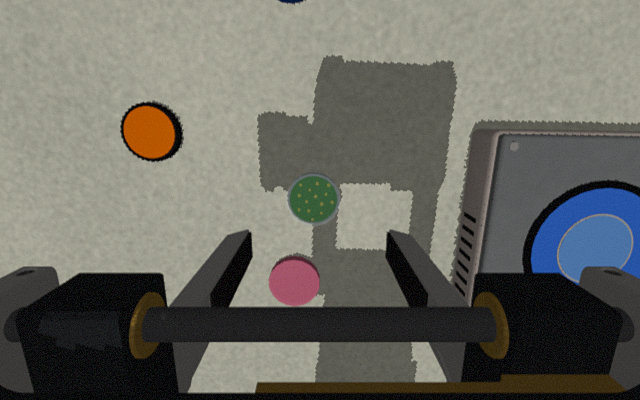

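The wrist view shows the dish at (313,199), between the fingers but not yet under them. Its centre is (0.444, 0.2045), which agrees with the scene and side cameras. I'm descending to grasp it.

{"name": "carry_out", "arguments": {"motion": "-0.005 -0.028 0.2 0 0 0 0.85;0 0 0.2 0 0 0 0.85;0 0 0.12 0 0 0 0.85;0 0 0.06 0 0 0 0.85;0 0 0 0 0 0 0.85;0 0 0 0 0 0 0.85"}}

```text
time: 3.3
tool_pos: [0.4457, 0.2052, 0.0111]
ee_rot: [3.141, -0.003, 0.35]
wrist_force: [-0.6, 0.9, -0.5]
width: 0.0802
finger_force: 0.0
```

```bash
python3 - <<'E'
from h import *
togo(.4443,.2045,.004,.35)
E
```

```text
t 3.3 pos [0.4457 0.2052 0.0111] rpy [ 3.141e+00 -3.000e-03  3.500e-01] w 0.0802 ff 0.0
go [-0.008  0.001  0.035] turn [ 0.    -0.001  0.   ]
```

{"name": "carry_out", "arguments": {"motion": "-0.005 0 0.035 0 0 0 0.85;0 0 0 0 0 0 0.85;0 0 0 0 0 0 0.5;0 0 0 0 0 0 0.4;0 0 0 0 0 0 0.4;0 0 0 0 0 0 0.4;0 0 0 0 0 0 0.4;0 0 0 0 0 0 0.4"}}

```text
time: 4.3
tool_pos: [0.4436, 0.2047, 0.0025]
ee_rot: [3.142, -0.0, 0.35]
wrist_force: [-1.0, -0.6, 0.2]
width: 0.0511
finger_force: 30.0
```

{"name": "carry_out", "arguments": {"motion": "0 0 -0.1 0 0 0 0.4;0 0 -0.25 0 0 0 0.4;0 0 -0.25 0 0 0 0.4;0 0 -0.1 0 0 0 0.4;0 0 0 0 0 0 0.4;0 0 0 0 0 0 0.4"}}

```text
time: 5.05
tool_pos: [0.4426, 0.2045, 0.1408]
ee_rot: [-3.142, 0.003, 0.35]
wrist_force: [-0.3, 0.3, -0.1]
width: 0.0515
finger_force: 30.0
```

```bash
python3 - <<'E'
from h import *
togo(.497,-.026,.14,.35)
s=snap('wrist','w3.png')
p=proj(s,[.497,-.026,.057]);print(p)
cc,e=blob(s,p,150,(100,110,40),(125,255,255));P=np.array([ray(s,*q[0],.057)[:2] for q in cc]);print(e,ray(s,*e[0],.057),(P.max(0)-P.min(0)).round(4))
for n,c in(('scene',(323,201)),('side',(320,206))):
  s=snap(n)
  hsv=cv2.cvtColor(s['pixels'],cv2.COLOR_RGB2HSV)
  for lo,hi in(((100,150,40),(125,255,255)),((100,60,40),(125,149,255))):
    cc,e=blob(s,c,33,lo,hi);P=np.array([ray(s,*q[0],.057)[:2] for q in cc]);print(n,ray(s,*e[0],.057)[:2].round(4),(P.max(0)-P.min(0)).round(4))
E
```

```text
t 5.05 pos [0.4426 0.2045 0.1408] rpy [-3.142e+00  3.000e-03  3.500e-01] w 0.0515 ff 30.0
go [-0.14   1.176  0.005] turn [-0.     0.001  0.   ]
(np.float64(588.7958912157461), np.float64(238.2799487774055))
((587.956787109375, 236.67042541503906), (104.6250228881836, 130.45606994628906), 55.76822280883789) [ 0.49804325 -0.02450292  0.057     ] [0.1051 0.1053]
scene [ 0.4994 -0.0255] [0.1032 0.1042]
scene [ 0.4986 -0.0257] [0.0589 0.0618]
side [ 0.4861 -0.0303] [0.0749 0.1014]
side [ 0.491  -0.0264] [0.0485 0.0623]
```

View pics/w3.png

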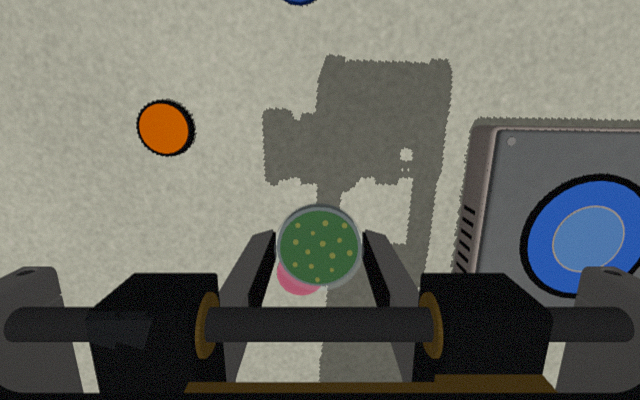

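The dish is held level at (320,246), and the window is visible at (588,237). I'm carrying the dish over the window.

{"name": "carry_out", "arguments": {"motion": "-0.02 0.15 0 0 0 0 0.4;-0.03 0.22 0 0 0 0 0.4;-0.03 0.22 0 0 0 0 0.4;-0.03 0.22 0 0 0 0 0.4;-0.02 0.22 0 0 0 0 0.4;-0.01 0.146 0 0 0 0 0.4;0 0 0 0 0 0 0.4;0 0 0 0 0 0 0.4;0 0 0 0 0 0 0.4"}}

```text
time: 6.32
tool_pos: [0.4976, -0.0247, 0.1422]
ee_rot: [-3.141, 0.0, 0.352]
wrist_force: [-1.3, -0.9, 0.2]
width: 0.0509
finger_force: 30.0
```

```bash
python3 - <<'E'
from h import *
togo(.4978,-.0258,.061,.35)
s=snap('wrist','w4.png')
p=proj(s,[.4978,-.0258,.057]);print(p)
cc,e=blob(s,p,150,(100,110,40),(125,255,255));P=np.array([ray(s,*q[0],.057)[:2] for q in cc]);print(e,ray(s,*e[0],.057),(P.max(0)-P.min(0)).round(4))
h=cv2.fitEllipse(cv2.convexHull(cc))
o=readout.get_obs()['tool_pos'];z=o[2]+.004
pd=proj(s,[*o[:2],z]);cc,e=blob(s,pd,60,(38,60,20),(85,255,255));print('dish',e,ray(s,*e[0],z),o)
E
```

```text
t 6.33 pos [ 0.4976 -0.0247  0.1422] rpy [-3.141  0.     0.352] w 0.0509 ff 30.0
go [-0.001  0.006  0.406] turn [-0.     0.     0.001]
(np.float64(320.8556970081548), np.float64(207.32443373046593))
((319.22265625, 204.90269470214844), (114.60906219482422, 122.66767883300781), 90.26587677001953) [ 0.49933044 -0.0237491   0.057     ] [0.0954 0.1046]
dish ((318.58551025390625, 246.96548461914062), (72.70478057861328, 77.5181655883789), 91.37706756591797) [ 0.49771    -0.02383314  0.14630236] [ 0.49765315 -0.02468465  0.14230236]
```

View pics/w4.png

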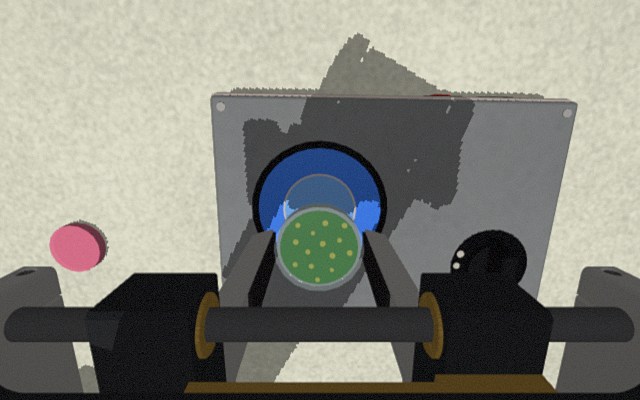

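The dish is held over the window. The window centre at (319,205) and the dish at (319,247) line up once parallax is allowed for. The knob is at (487,265). I'm lowering the dish.

{"name": "carry_out", "arguments": {"motion": "0 0.003 0.1 0 0 0 0.4;0 0 0.15 0 0 0 0.4;0 0 0.1 0 0 0 0.4;0 0 0.035 0 0 0 0.4;0 0 0 0 0 0 0.4;0 0 0 0 0 0 0.4;0 0 0 0 0 0 0.4"}}

```text
time: 7.25
tool_pos: [0.4989, -0.0265, 0.0666]
ee_rot: [3.14, -0.002, 0.351]
wrist_force: [-0.3, -0.0, -0.1]
width: 0.0512
finger_force: 30.0
```

{"name": "carry_out", "arguments": {"motion": "-0.003 -0.005 0.02 0 0 0 0.4;0 0 0.013 0 0 0 0.4;0 0 0 0 0 0 0.4;0 0 0 0 0 0 0.4;0 0 0 0 0 0 0.4"}}

```text
time: 7.88
tool_pos: [0.4973, -0.0256, 0.0595]
ee_rot: [3.141, -0.0, 0.35]
wrist_force: [-1.4, 0.4, 5.3]
width: 0.0509
finger_force: 30.0
```

Contact is light, at 5 N. I'll release and lift.

{"name": "carry_out", "arguments": {"motion": "0 0 0 0 0 0 0.7;0 0 0 0 0 0 0.8;0 0 0 0 0 0 0.8;0 0 0 0 0 0 0.8;0 0 -0.05 0 0 0 0.8;0 0 -0.2 0 0 0 0.8;0 0 -0.25 0 0 0 0.8;0 0 0 0 0 0 0.8;0 0 0 0 0 0 0.8"}}

```text
time: 9.0
tool_pos: [0.4972, -0.0256, 0.159]
ee_rot: [3.141, -0.0, 0.35]
wrist_force: [-0.4, 0.4, -0.8]
width: 0.075
finger_force: 0.0
```

```bash
python3 - <<'E'
from h import *
togo(.454,.363,.14,.35)
s=snap('wrist','w5.png')
p=proj(s,[.4978,-.0258,.063]);cc,e=blob(s,p,60,(38,60,20),(85,255,255));print('dish',e,[ray(s,*e[0],z)[:2] for z in(.061,.069)])
p=proj(s,[.4978,-.0258,.057])
cc,e=blob(s,p,150,(100,110,40),(125,255,255));P=np.array([ray(s,*q[0],.057)[:2] for q in cc]);print(e,ray(s,*e[0],.057),(P.max(0)-P.min(0)).round(4))
E
```

```text
t 9.0 pos [ 0.4972 -0.0256  0.159 ] rpy [ 3.141 -0.     0.35 ] w 0.075 ff 0.0
go [ 0.464 -1.899  0.095] turn [ 0. -0.  0.]
dish ((318.6457824707031, 203.3484649658203), (49.25016403198242, 50.735294342041016), 89.07781982421875) [array([ 0.49694081, -0.02497596]), array([ 0.49891123, -0.0242535 ])]
((318.299560546875, 201.1012420654297), (112.57818603515625, 115.82733154296875), 91.2789077758789) [ 0.49782219 -0.02432134  0.057     ] [0.105  0.1048]
```

The dish is within about 1 mm of the window centre. Next is the filter.

{"name": "carry_out", "arguments": {"motion": "0.03 -0.12 0 0 0 0 0.85;0.058 -0.237 0 0 0 0 0.85;0.058 -0.237 0 0 0 0 0.85;0.058 -0.237 0 0 0 0 0.85;0.058 -0.237 0 0 0 0 0.85;0.058 -0.237 0 0 0 0 0.85;0.058 -0.237 0 0 0 0 0.85;0.058 -0.237 0 0 0 0 0.85;0.028 -0.12 0.1 0 0 0 0.85;0 0 0 0 0 0 0.85;0 0 0 0 0 0 0.85"}}

```text
time: 10.42
tool_pos: [0.4537, 0.3619, 0.1379]
ee_rot: [3.14, 0.002, 0.35]
wrist_force: [-0.2, 0.3, -0.2]
width: 0.0799
finger_force: 0.0
```

```bash
python3 - <<'E'
from h import *
s=snap('wrist','w6.png')
p=proj(s,[.4535,.363,.01]);cc,e=blob(s,p,60,(3,120,40),(22,255,255));c=ray(s,*e[0],.01);print(p,e,c)
togo(c[0],c[1],.002,.35);togo(.4535,.363,.002,.35)
E
```

```text
(np.float64(318.0375449377267), np.float64(195.19442752967294)) ((316.1017761230469, 195.6477508544922), (46.25628662109375, 47.1635627746582), 92.45051574707031) [0.4524169  0.36463201 0.01      ]
t 10.47 pos [0.4542 0.3618 0.1387] rpy [3.141e+00 1.000e-03 3.490e-01] w 0.0796 ff 0.0
go [-0.003 -0.017  0.684] turn [ 0.  0. -0.]
t 10.47 pos [0.4542 0.3618 0.1387] rpy [3.141e+00 1.000e-03 3.490e-01] w 0.0796 ff 0.0
go [-0.001 -0.007  0.684] turn [ 0.  0. -0.]
```

{"name": "carry_out", "arguments": {"motion": "-0.002 -0.012 0.2 0 0 0 0.85;0 0 0.2 0 0 0 0.85;0 0 0.15 0 0 0 0.85;0 0 0.09 0 0 0 0.85;0 0 0 0 0 0 0.85;0 0 0 0 0 0 0.85;0 0 0 0 0 0 0.85"}}

```text
time: 11.35
tool_pos: [0.454, 0.3657, 0.0127]
ee_rot: [-3.141, -0.003, 0.35]
wrist_force: [-1.1, 0.7, 0.1]
width: 0.0795
finger_force: 0.0
```

{"name": "carry_out", "arguments": {"motion": "-0.003 0.003 0.03 0 0 0 0.85;0 0 0.016 0 0 0 0.85;0 0 0 0 0 0 0.85;0 0 0 0 0 0 0.4;0 0 0 0 0 0 0.4;0 0 0 0 0 0 0.4;0 0 0 0 0 0 0.4;0 0 0 0 0 0 0.4;0 0 0 0 0 0 0.4"}}

```text
time: 12.48
tool_pos: [0.4526, 0.3643, 0.0018]
ee_rot: [3.142, -0.0, 0.35]
wrist_force: [-0.4, 1.2, -0.1]
width: 0.0511
finger_force: 30.0
```

{"name": "carry_out", "arguments": {"motion": "0 0 -0.1 0 0 0 0.4;0 0 -0.25 0 0 0 0.4;0 0 -0.25 0 0 0 0.4;0 0 -0.1 0 0 0 0.4;0 0 0 0 0 0 0.4;0 0 0 0 0 0 0.4"}}

```text
time: 13.22
tool_pos: [0.4517, 0.3638, 0.1399]
ee_rot: [3.141, 0.003, 0.35]
wrist_force: [-0.2, -0.2, -0.6]
width: 0.051
finger_force: 30.0
```

```bash
python3 - <<'E'
from h import *
togo(.4975,-.0254,.14,.35)
s=snap('wrist','w7.png');o=readout.get_obs()['tool_pos'];z=o[2]+.008
cc,e=blob(s,proj(s,[*o[:2],z]),60,(3,120,40),(22,255,255));print(e,ray(s,*e[0],z),o)
s=snap('side')
cc,e=blob(s,(320,206),20,(38,50,20),(85,255,255));print(e,ray(s,*e[0],.063))
E
```

```text
t 13.22 pos [0.4517 0.3638 0.1399] rpy [3.141e+00 3.000e-03 3.500e-01] w 0.051 ff 30.0
go [-0.453  1.906  0.002] turn [0.    0.001 0.   ]
((318.5754699707031, 249.901611328125), (75.22453308105469, 80.07262420654297), 88.35169219970703) [0.45145142 0.36449307 0.14738943] [0.45148284 0.36366092 0.13938943]
((319.26409912109375, 203.5708770751953), (10.080252647399902, 15.674521446228027), 88.40599822998047) [ 0.49842949 -0.02784793  0.063     ]
```

{"name": "carry_out", "arguments": {"motion": "-0.027 0.12 0 0 0 0 0.4;-0.057 0.237 0 0 0 0 0.4;-0.057 0.237 0 0 0 0 0.4;-0.057 0.237 0 0 0 0 0.4;-0.057 0.237 0 0 0 0 0.4;-0.057 0.237 0 0 0 0 0.4;-0.057 0.237 0 0 0 0 0.4;-0.056 0.237 0 0 0 0 0.4;-0.028 0.125 0 0 0 0 0.4;0 0 0 0 0 0 0.4;0 0 0 0 0 0 0.4;0 0 0 0 0 0 0.4"}}

```text
time: 14.82
tool_pos: [0.4978, -0.0233, 0.1413]
ee_rot: [-3.141, 0.001, 0.352]
wrist_force: [0.5, 0.1, -0.4]
width: 0.0513
finger_force: 30.0
```

```bash
python3 - <<'E'
from h import *
togo(.4974,-.0256,.0718,.35)
E
```

```text
t 14.82 pos [ 0.4978 -0.0233  0.1413] rpy [-3.141e+00  1.000e-03  3.520e-01] w 0.0513 ff 30.0
go [-0.006  0.01   0.347] turn [-0.     0.     0.001]
```

{"name": "carry_out", "arguments": {"motion": "-0.003 0.006 0.1 0 0 0 0.4;0 0 0.12 0 0 0 0.4;0 0 0.06 0 0 0 0.4;0 0 0.03 0 0 0 0.4;0 0 0 0 0 0 0.4;0 0 0 0 0 0 0.4;0 0 0 0 0 0 0.4;0 0 0 0 0 0 0.4"}}

```text
time: 15.82
tool_pos: [0.4982, -0.0259, 0.0801]
ee_rot: [3.141, -0.001, 0.35]
wrist_force: [0.2, 1.1, -0.6]
width: 0.0512
finger_force: 30.0
```

```bash
python3 - <<'E'
from h import *
togo(.4974,-.0256,.0713,.35)
E
```

```text
t 15.82 pos [ 0.4982 -0.0259  0.0801] rpy [ 3.141e+00 -1.000e-03  3.500e-01] w 0.0512 ff 30.0
go [-0.004 -0.003  0.044] turn [ 0. -0.  0.]
```

{"name": "carry_out", "arguments": {"motion": "-0.003 -0.002 0.02 0 0 0 0.4;0 0 0.012 0 0 0 0.4;0 0 0.007 0 0 0 0.4;0 0 0 0 0 0 0.4;0 0 0 0 0 0 0.4;0 0 0 0 0 0 0.4"}}

```text
time: 16.58
tool_pos: [0.4973, -0.0256, 0.072]
ee_rot: [3.141, -0.0, 0.35]
wrist_force: [-0.4, -0.7, -0.5]
width: 0.0511
finger_force: 30.0
```

{"name": "carry_out", "arguments": {"motion": "0 0 0.005 0 0 0 0.4;0 0 0 0 0 0 0.4;0 0 0 0 0 0 0.4"}}

```text
time: 16.95
tool_pos: [0.4972, -0.0256, 0.0709]
ee_rot: [3.142, 0.0, 0.35]
wrist_force: [0.4, -0.4, -0.6]
width: 0.0507
finger_force: 30.0
```

{"name": "carry_out", "arguments": {"motion": "0 0 0 0 0 0 0.7;0 0 0 0 0 0 0.8;0 0 0 0 0 0 0.8;0 0 0 0 0 0 0.8;0 0 -0.05 0 0 0 0.8;0 0 -0.2 0 0 0 0.8;0 0 -0.2 0 0 0 0.8;0 0 0 0 0 0 0.8;0 0 0 0 0 0 0.8"}}

```text
time: 18.08
tool_pos: [0.4969, -0.0256, 0.1605]
ee_rot: [-3.141, 0.0, 0.35]
wrist_force: [0.3, 1.1, -0.6]
width: 0.0753
finger_force: 0.0
```

```bash
python3 - <<'E'
from h import *
togo(.5025,-.1865,.15,.35)
s=snap('wrist','w8.png')
for z in(.077,.079):
  cc,e=blob(s,proj(s,[.4973,-.0256,z]),60,(3,120,40),(22,255,255));print(e,ray(s,*e[0],z))
E
```

```text
t 18.07 pos [ 0.4969 -0.0256  0.1605] rpy [-3.141  0.     0.35 ] w 0.0753 ff 0.0
go [-0.25   0.765  0.052] turn [-0.  0.  0.]
((318.7925720214844, 208.04896545410156), (53.64642333984375, 55.409210205078125), 89.69937133789062) [ 0.4963944  -0.02515484  0.077     ]
((318.7925720214844, 208.04896545410156), (53.64642333984375, 55.409210205078125), 89.69937133789062) [ 0.49691792 -0.0249628   0.079     ]
```

View pics/w8.png

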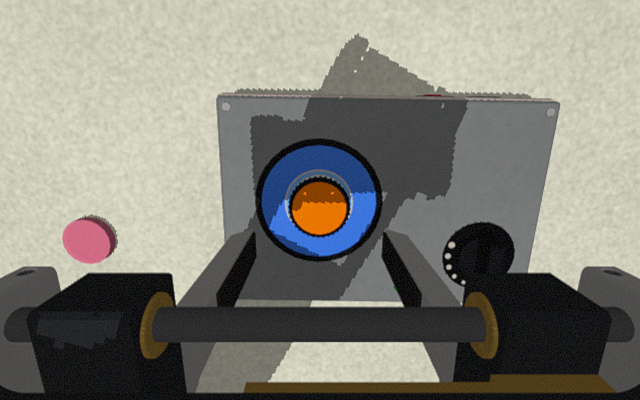

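The filter at (319,208) is flat and concentric on the dish. Next is the selector; the knob is at about (480,253).

{"name": "carry_out", "arguments": {"motion": "-0.05 0.15 0 0 0 0 0.6;-0.07 0.22 0 0 0 0 0.6;-0.07 0.22 0 0 0 0 0.6;-0.06 0.175 0 0 0 0 0.6;0 0 0 0 0 0 0.6;0 0 0 0 0 0 0.6;0 0 0 0 0 0 0.6"}}

```text
time: 19.0
tool_pos: [0.5026, -0.1852, 0.1604]
ee_rot: [-3.141, 0.001, 0.352]
wrist_force: [0.4, 0.4, -0.2]
width: 0.0566
finger_force: 0.0
```

```bash
python3 - <<'E'
from h import *
import os
s=cv2.imread('pics/w8.png')
togo(.5025,-.1865,.0655,.35)
s=snap('wrist');im=s['pixels'].copy()
p=proj(s,[.5025,-.1865,.0845]);print(p)
o=np.zeros((600,800,3),np.uint8);c=im[140:320,200:440];o[:]=cv2.resize(c,(800,600),interpolation=cv2.INTER_CUBIC)
for a in(-.03,-.022,0,.022):
    q=proj(s,[.5025+a*np.cos(.35),-.1865+a*np.sin(.35),.0865]);cv2.circle(o,(int((q[0]-200)*800/240),int((q[1]-140)*600/180)),3,(255,0,0),-1)
cv2.imwrite('pics/w9.png',o[:,:,::-1])
for q in((226,106),(551,112)): pass
E
```

```text
t 19.0 pos [ 0.5026 -0.1852  0.1604] rpy [-3.141e+00  1.000e-03  3.520e-01] w 0.0566 ff 0.0
go [-0.003  0.006  0.475] turn [-0.     0.     0.001]
(np.float64(320.99308192400014), np.float64(210.76262816383985))
```

View pics/w9.png

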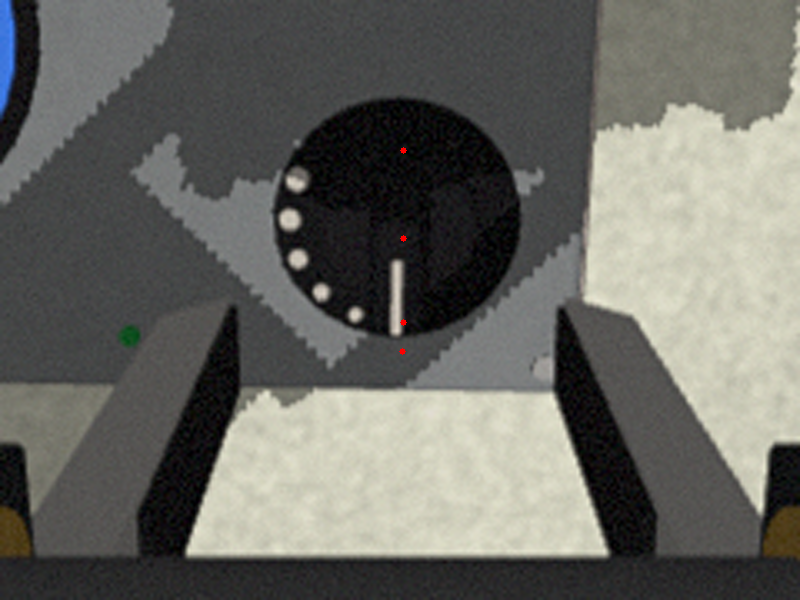

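The knob's bar is straight along the tool x axis. The white pointer is at crop (397,297), the skirt is centred at (397,217), and the stop dots run clockwise on the left. I'll check the centre, then descend.

```bash
python3 - <<'E'
from h import *
s=snap('wrist')
c=ray(s,200+397*.3,140+217*.3,.0615);print(c)
for z in(.0865,): 
  a=ray(s,200+397*.3,140+335*.3,z);b=ray(s,200+397*.3,140+260*.3,z);print(a,b,np.arctan2(*(b-a)[1::-1]))
togo(.5028,-.186,.0665,.35)
E
```

```text
[ 0.50081511 -0.18561393  0.0615    ]
[ 0.47814914 -0.19392842  0.0865    ] [ 0.49675046 -0.18708605  0.0865    ] 0.35248148747939123
t 19.1 pos [ 0.5029 -0.1854  0.1609] rpy [-3.142 -0.     0.352] w 0.0564 ff 0.0
go [-0.001  0.003  0.472] turn [-0.    -0.     0.001]
```

{"name": "carry_out", "arguments": {"motion": "-0.008 0 0.12 0 0 0 0.6;0 0 0.15 0 0 0 0.6;0 0 0.12 0 0 0 0.6;0 0 0.05 0 0 0 0.6;0 0 0 0 0 0 0.6;0 0 0 0 0 0 0.6;0 0 0 0 0 0 0.6;0 0 0 0 0 0 0.6"}}

```text
time: 20.1
tool_pos: [0.5017, -0.1873, 0.0737]
ee_rot: [3.14, -0.001, 0.35]
wrist_force: [-0.4, -0.0, 0.5]
width: 0.0564
finger_force: 0.0
```

```bash
python3 - <<'E'
from h import *
togo(.5012,-.186,.067,.35)
E
```

```text
t 20.1 pos [ 0.5017 -0.1873  0.0737] rpy [ 3.14e+00 -1.00e-03  3.50e-01] w 0.0564 ff 0.0
go [-0.    -0.007  0.033] turn [ 0.001 -0.     0.   ]
```

{"name": "carry_out", "arguments": {"motion": "0 -0.004 0.02 0 0 0 0.6;0 0 0.01 0 0 0 0.6;0 0 0 0 0 0 0.6;0 0 0 0 0 0 0.6;0 0 0 0 0 0 0.3;0 0 0 0 0 0 0.15;0 0 0 0 0 0 0;0 0 0 0 0 0 0;0 0 0 0 0 0 0;0 0 0 0 0 0 0"}}

```text
time: 21.35
tool_pos: [0.5009, -0.1859, 0.0669]
ee_rot: [-3.141, -0.0, 0.35]
wrist_force: [-0.4, 2.0, 0.7]
width: 0.014
finger_force: 30.0
```

{"name": "carry_out", "arguments": {"motion": "0 0 0 0 0 0.02 0;0 0 0 0 0 0.03 0;0 0 0 0 0 0.03 0;0 0 0 0 0 0.03 0;0 0 0 0 0 0.03 0;0 0 0 0 0 0.03 0;0 0 0 0 0 0.03 0;0 0 0 0 0 0.03 0;0 0 0 0 0 0.02 0;0 0 0 0 0 0 0;0 0 0 0 0 0 0"}}

```text
time: 22.72
tool_pos: [0.501, -0.1872, 0.0669]
ee_rot: [3.14, -0.0, -0.172]
wrist_force: [0.2, -4.0, -1.0]
width: 0.0138
finger_force: 30.0
```

```bash
python3 - <<'E'
from h import *
o=readout.get_obs();print(o['wrist_torque'],o['wrist_force'])
togo(.501,-.186,.067,.35-1.178)
E
```

```text
[-0.66163896  0.09232576  0.2554799 ] [ 0.1596883  -3.96378682 -1.00718489]
t 22.73 pos [ 0.501  -0.1872  0.0669] rpy [ 3.14  -0.    -0.172] w 0.0138 ff 30.0
go [-0.001 -0.006 -0.   ] turn [ 0.001 -0.     0.313]
```

{"name": "carry_out", "arguments": {"motion": "0 0 0 0 0 0.02 0;0 0 0 0 0 0.03 0;0 0 0 0 0 0.03 0;0 0 0 0 0 0.03 0;0 0 0 0 0 0.03 0;0 0 0 0 0 0.03 0;0 0 0 0 0 0.03 0;0 0 0 0 0 0.03 0;0 0 0 0 0 0.02 0;0 0 0 0 0 0 0;0 0 0 0 0 0 0"}}

```text
time: 24.1
tool_pos: [0.5005, -0.1884, 0.0669]
ee_rot: [3.138, -0.002, -0.697]
wrist_force: [-2.4, -5.7, -0.5]
width: 0.0143
finger_force: 30.0
```

```bash
python3 - <<'E'
from h import *
o=readout.get_obs();print(o['wrist_torque'],o['wrist_force'])
togo(.501,-.186,.067,.35-1.178)
E
```

```text
[-1.11114167  0.33934336  0.11220906] [-2.38889561 -5.73250165 -0.5088221 ]
t 24.1 pos [ 0.5005 -0.1884  0.0669] rpy [ 3.138e+00 -2.000e-03 -6.970e-01] w 0.0143 ff 30.0
go [-0.006 -0.011 -0.   ] turn [ 0.002 -0.001  0.063]
```

{"name": "carry_out", "arguments": {"motion": "0 0 0 0 0 0.02 0;0 0 0 0 0 0.02 0;0 0 0 0 0 0.02 0;0 0 0 0 0 0 0;0 0 0 0 0 0 0;0 0 0 0 0 0 0;0 0 0 0 0 0 0"}}

```text
time: 24.98
tool_pos: [0.5002, -0.1887, 0.0669]
ee_rot: [3.137, -0.002, -0.823]
wrist_force: [-2.6, -6.5, -1.0]
width: 0.0137
finger_force: 30.0
```

```bash
python3 - <<'E'
from h import *
o=readout.get_obs();print(o['wrist_torque'],o['wrist_force'])
togo(.501,-.186,.067,.35-1.178)
s=snap('wrist');w=s['pixels'][120:400,160:480]
t=snap('scene')['pixels'][160:260,220:380]
o=np.zeros((600,800,3),np.uint8);o[:420,:480]=cv2.resize(w,(480,420),interpolation=cv2.INTER_CUBIC);o[:200,480:]=cv2.resize(t,(320,200),interpolation=cv2.INTER_CUBIC)
t=snap('side')['pixels'][150:240,280:370];o[210:510,490:790]=cv2.resize(t,(300,300),interpolation=cv2.INTER_CUBIC)
cv2.imwrite('pics/w10.png',o[:,:,::-1])
E
```

```text
[-1.1322425   0.39908087  0.11179543] [-2.56381201 -6.5386861  -1.00524561]
t 24.98 pos [ 0.5002 -0.1887  0.0669] rpy [ 3.137e+00 -2.000e-03 -8.230e-01] w 0.0137 ff 30.0
go [-0.007 -0.012 -0.001] turn [ 0.002 -0.001  0.003]
```

View pics/w10.png

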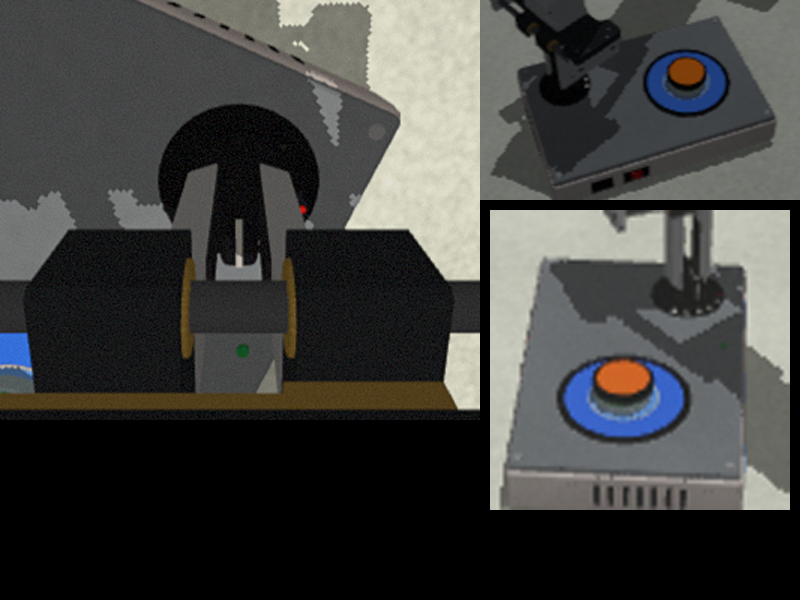

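The white pointer sits squarely between the pads at (240,245), so the bar has followed the fingers and the selector is at about 1.17 rad. The filter still sits on the dish in both other views. I'll hold for another second and hand in.

{"name": "carry_out", "arguments": {"motion": "0 0 0 0 0 0 0;0 0 0 0 0 0 0;0 0 0 0 0 0 0;0 0 0 0 0 0 0;0 0 0 0 0 0 0;0 0 0 0 0 0 0;0 0 0 0 0 0 0;0 0 0 0 0 0 0"}}

```text
time: 26.12
tool_pos: [0.5002, -0.1887, 0.0669]
ee_rot: [3.137, -0.002, -0.823]
wrist_force: [-1.0, -6.6, -0.4]
width: 0.0137
finger_force: 30.0
```

```bash
python3 - <<'E'
from h import *
togo(.501,-.186,.067,.35-1.178)
print(robot.close_job())
E
```

```text
t 26.12 pos [ 0.5002 -0.1887  0.0669] rpy [ 3.137e+00 -2.000e-03 -8.230e-01] w 0.0137 ff 30.0
go [-0.007 -0.012 -0.   ] turn [ 0.002 -0.001  0.003]
the job is handed in; nothing more can be done
None
```

I handed the job in at 26 s with the dish centred on the light window, the amber filter flat on top of it, and the gripper still holding the selector at about 1.17 rad (third stop 1.178); no verdict was returned.

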